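Spin down the clamping knob of a pressure cooker

ROBOT

A 6-joint arm with a two-finger parallel gripper is mounted at the origin on the work surface. World frame = base frame: x ahead of the robot, y to its left, z up, the work surface at z = 0. Lengths are in m, angles in rad, forces in N, time in s.
With the tool pointing down it reaches from about 0.4 to 0.825 m from the base axis. Payload 7 kg.
Tool frame: the origin (TCP) lies at the centre of the arm's flange, where the gripper is bolted on; the fingertips stand 178 mm ahead of it and the grasp point (between the pads) lies 159 mm ahead of it (arm.tip_reach is the distance from the TCP to the fingertips, in m); z points along the fingers, y is the direction in which the jaws open and shut (so a half turn about z gives the same grasp; the last joint's range is limited). The gripper opens to 88 mm and grips with 3 to 60 N. Pads are 19 mm wide; open, the fingers measure 130 mm over their backs; the gripper's body (78 mm by 193 mm) begins 47 mm behind the grasp point.
Start: joints at [-0.983, 0.359, 0.012, 0, -1.224, -0.288], TCP at [0.199, -0.645, 0.405] pointing down, gripper open.
Joint ranges: [-3.07, 3.07], [-1.43, 2.12], [-1.02, 1.25], [-3.03, 1.67], [-3.05, -0], [-3.03, 3.03]. Speed limits (rad/s): [2.39, 2.39, 3.01, 3.14, 3.14, 3.14].

INTERFACE

Orientations are given as [roll, pitch, yaw] about the fixed x, y, z axes, in that order (R = Rz(yaw) Ry(pitch) Rx(roll)).
In Python, from station import arm gives the robot as it stands.
- The arm moves only by the shell command python3 -m inch 'ROWS' [OPENING] [FORCE]. ROWS is JSON, a list that holds one entry, the list of rows, each a list of 6 numbers: the shift along the world's x, y, z in units of 200 mm (1.0 is 200 mm), then the turn, a rotation vector about the world's x, y, z in units of 180 degrees (1.0 is 180 degrees). A call has 1 to 8 rows; each row is the pose to reach, as a shift and turn from the pose commanded when the call began, turning the shorter way round; what a row does not reach only later rows make up. A row lasts 1/8 s, in which the tool goes at most 62.5 mm and 10.7 degrees, less where a joint would pass 70% of its speed; a pose out of reach is approached as far as the arm can. A call with a number of a shift or a turn outside -1 to 1 is refused whole. A call with a gripper value outside its range is refused whole. OPENING is the finger opening in mm, from 0 to 87.6, set as the call begins (- or left out, the last holds). The fingers move at their own pace and stop on an object; FORCE is the grip in N (left out, the last holds). Time passes only in rows, so rows that repeat a pose let the fingers close. It gives the time, the measured TCP pose, the force and the opening at its end, in the units of the state.
- arm.get_state(): the state, without advancing time (a new reading comes with each control period).
- arm.grab_frame(name): name is "side" or "top"; returns the picture (480x640x3 uint8, blue, green, red); there is no depth.
- arm.camera_params(name): a dict with "vertical_fov" (degrees; the focal length in pixels is half the picture's height over the tangent of half this angle, whatever the lens; pixels are square), "cx", "cy" (the principal point, pixels), "pose" (4x4, takes a point from camera to world coordinates). Camera axes: x right, y down, z forward; pixel columns grow to the right and rows downward; lengths in m; the calibration is good to about 2 mm. A picture is of the moment at which its call begins. camera_params takes no time and is no camera call.
- arm.job_done(): hands the job in, once; it reports no verdict.
Trained networks look in the newest picture that a camera, given by its name, has taken for a name from the list of things; names that differ only in an ending like _2 or _b are one class to them, and where a whole thing is asked for, a point or a joint stands for the part that bears it (a point fixed in the world has none). Each returns a list of dicts, best first, with "score" (0 to 1); they miss things now and then, are a little off and sometimes report something else, mostly with a low value. They report only what shows in the picture. A call takes as long as a camera call.
- arm.search_frame(target, camera): "box" ([left, top, right, bottom] in pixels, round what is visible of it).
- arm.regions_of(target, camera): "region" (480x640 bool, what is visible of it) and "box" ([left, top, right, bottom] in pixels, round what is visible of it).
The state is a dict: "t": time; "q": joint angles; "qd": joint speeds; "joint_efforts": joint torques, N m; "eef_pos": TCP position; "ee_rot": TCP orientation; "force": force on the tool from outside, world axes, zero at the start; "moment": the same for the moment, N m; "width": finger opening in m.
Only numpy, scipy, OpenCV 4.12 (cv2) and the standard library are available. Lean on these libraries where they do the work, as an engineer would, in place of code of your own. Each camera call takes 0.05 s, during which the arm holds its last target.

TASK

The pressure cooker is loaded and its lid lies in place under the yoke, but the winged knob of the clamping screw is still loose. Without pinching or lifting anything, push the wings round clockwise (seen from above) with a fingertip, stroke after stroke, until the knob is fully home and turns no further, then take the hand clear. The cooker stays standing where it is; keep off the weighted valve beside the knob and leave the other things on the counter alone.

Things in the scene. Friction and masses are not known exactly. Their poses are not given: they have to be found in the camera images.
- cooker: loaded yoke-type pressure cooker, about 4.6 kg, loose on the counter: aluminium pot 200 mm across, steel lid 132 to 152 mm high, black side handles to its +x and -x reaching 147 mm out, tops 113 mm high. Origin: centre of its underside, on the screw's axis; z up. Its x points to the valve.
- yoke (a point): centre of the top of the steel yoke's flat middle, on the screw's axis, 174 mm above the counter. The yoke, a band 34 mm wide, bridges the lid along its y and hooks under ears at 125 mm either side. A threaded boss 26 mm across rises 4 mm above this point. x, y, z as for the cooker.
- knob (a joint): angle in rad of the black winged knob of the clamping screw, on the cooker's upright centre axis. 0: screw bears on the lid, a hard stop; larger: loosened, counter-clockwise from above. Starts half a turn to a little over one turn loose. Clockwise lowers it 3 mm a turn. Slight friction (0.02 N m, about 1 N at a wing); stays where it is left.
- knob_mid (a point): point on the knob's turning axis at mid height of its wings, 197 mm above the counter when home. x along the wings, z up. Hub 28 mm across; two opposite wings in one line, each reaching 40 mm from the axis, 11 mm thick, 26 mm high (13 mm above and below this point). When home the wing undersides are 6 mm above the yoke's boss.
- knob_push: part of the knob, turning with it: raised cheeks (24 x 20 mm, 14 to 38 mm from the axis, face 5.5 mm off the wing's mid-plane) on the wing sides pushed to turn it clockwise: the +y side of the wing to its +x, the -y side of the other. Fingertips grip its surface: push them square on, a slanting push jams. Origin on the axis, 15 mm below knob_mid; x along the wings.
- knob_back: part of the knob, turning with it: the same cheeks on the other sides of the wings. Same origin and axes as knob_push.
- valve: weighted pressure valve on the lid: steel weight 32 mm across with a black cap, its top 200 mm above the counter (about level with the wings), its axis 68 mm from the screw's axis towards the cooker's +x. Origin at its foot on the lid. To be left alone.
- jug: bystander: glass measuring jug, 96 mm across, 125 mm high, handle to its -y. Origin: centre of its underside.
- saffron: bystander: small saffron jar of orange plastic with hinged cap, 39 mm across, 40 mm high. Origin: centre of its underside.
- spatula: bystander: wooden spatula lying along its x axis, 305 mm long, 9 mm high. Origin on its underside near the middle.
- saucepan: bystander: black nonstick pot, 176 mm across, 78 mm high, long handle to its +x reaching 255 mm. Origin: centre of its underside.
- lid_clamp: bystander: spring clamp standing on its spread handles, holding a steel pan lid (180 mm across) upright, 270 mm high in all. Origin: on the counter below the clamp.
- mill: bystander: turned wooden pepper mill, 56 mm across, 162 mm high. Origin: centre of its underside.

How it is judged:
At the end, for the whole second after the job is handed in: The knob is screwed home: its angle is within 0.15 rad (about 9 degrees) of the stop and still. The cooker stands upright at rest within 25 mm of where it was, and every other thing is within 30 mm of its place (value of joint knob below 0.15 rad and velocity of joint knob between -0.1 and 0.1 rad/s and distance of cooker from where it was at the start of the episode below 0.025 m and angle between cooker's own z axis and vertical below 0.03 rad and linear speed of cooker below 0.01 m/s and distance of each of jug, saffron, spatula, saucepan, lid_clamp, mill from where it was at the start of the episode below 0.03 m); the robot touches nothing.
It fails at once if the knob is pinched: the robot presses on both sides of the wings at once (over 1 N each) (contact force between the fingers and knob_push above 1 N and contact force between the fingers and knob_back above 1 N).
It fails at once if the cooker is lifted (over 8 mm) or tipped (over 0.12 rad) (height (world z) of cooker above 0.008 m or angle between cooker's own z axis and vertical above 0.12 rad).
It fails at once if the cooker is shoved more than 25 mm (distance of cooker from where it was at the start of the episode above 0.025 m).
It fails at once if the weighted valve is knocked (touched with more than 3 N) (contact force between any of the fingers, the arm and valve above 3 N).
It fails at once if a bystander is moved more than 30 mm (distance of any of jug, saffron, spatula, saucepan, lid_clamp, mill from where it was at the start of the episode above 0.03 m).
It also fails if it takes over 72 s, if anything falls off the work surface, if the arm or the gripper's body presses on something with over 40 N, if the wrist force passes 120 N, or if a joint passes its speed limit or range.

## Working session

There is one attempt and no reset: what is moved stays moved. The work goes in short steps, Python scripts to look and compute and a shell command to move; the robot and the scene stay as the last step left them, time stands still between calls to the robot, and variables do not carry over. Pictures are saved under pics/ and viewed, and the job is handed in when it is done.

```bash
ls; mkdir -p pics
python3 - <<'E'
from station import arm
import cv2,numpy as np
for n in ("side","top"):
    f=arm.grab_frame(n); cv2.imwrite(f"pics/a_{n}.png",f)
    p=arm.camera_params(n); print(n,p["vertical_fov"],p["cx"],p["cy"],np.round(p["pose"],3).tolist())
    for t in ("cooker","knob","valve","knob_push","knob_back","yoke"):
        print(t,[(round(d["score"],2),np.round(d["box"]).tolist()) for d in arm.search_frame(t,n)][:2])
s=arm.get_state();print(s)
E
```

```text
pics
side 53.35264453485625 320.7999707327835 242.2866962911103 [[-0.881, -0.277, 0.384, 0.056], [-0.473, 0.518, -0.713, 0.979], [-0.002, -0.809, -0.587, 0.975], [0.0, 0.0, 0.0, 1.0]]
cooker [(0.94, [276.0, 231.0, 372.0, 320.0])]
knob [(0.63, [310.0, 242.0, 339.0, 252.0]), (0.52, [163.0, 409.0, 323.0, 480.0])]
valve [(0.45, [298.0, 233.0, 314.0, 253.0])]
knob_push [(0.39, [312.0, 244.0, 322.0, 255.0])]
knob_back [(0.52, [328.0, 243.0, 337.0, 248.0])]
yoke [(0.64, [282.0, 234.0, 376.0, 322.0])]
top 46.27861971633986 326.40541654359185 238.92745092453077 [[-0.016, -0.994, 0.11, 0.415], [-1.0, 0.018, 0.017, -0.05], [-0.019, -0.109, -0.994, 1.709], [0.0, 0.0, 0.0, 1.0]]
cooker [(0.56, [261.0, 202.0, 347.0, 307.0])]
knob [(0.65, [291.0, 244.0, 317.0, 260.0])]
valve [(0.44, [304.0, 225.0, 313.0, 233.0])]
knob_push [(0.55, [187.0, 183.0, 218.0, 209.0])]
knob_back []
yoke [(0.88, [257.0, 200.0, 349.0, 307.0])]
{'t': 0.7, 'q': array([-9.82915118e-01,  3.58548867e-01,  1.18911510e-02, -3.00110960e-05,
       -1.22406620e+00, -2.88110816e-01]), 'qd': array([-0.00181099, -0.00141428, -0.00139566, -0.00010031,  0.00221388,
        0.00030032]), 'joint_efforts': array([ 3.83405959e-04, -5.82157803e+01,  2.93250668e+01,  7.00143859e+00,
        1.26655516e-02, -3.66380300e-05]), 'eef_pos': array([ 0.19931091, -0.64487018,  0.40468506]), 'ee_rot': array([-3.14153125e+00,  4.76372080e-05, -2.84183246e+00]), 'force': array([-0.69798183,  0.46148735,  0.64489787]), 'moment': array([ 0.02736073,  0.03139807, -0.01900802]), 'width': 0.08751672166765492}
```

View pics/a_side.png

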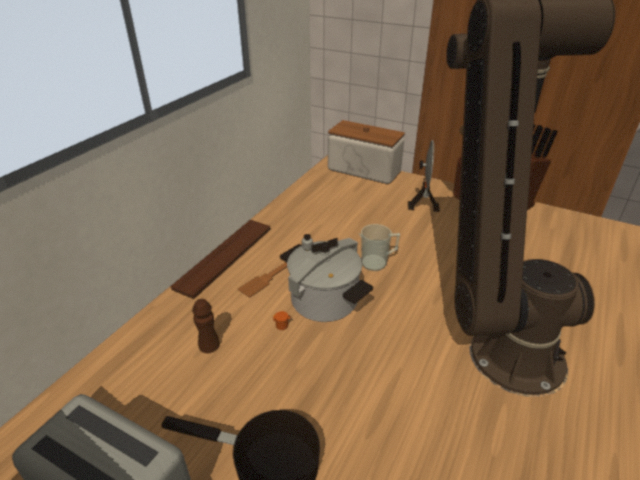

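View pics/a_top.png

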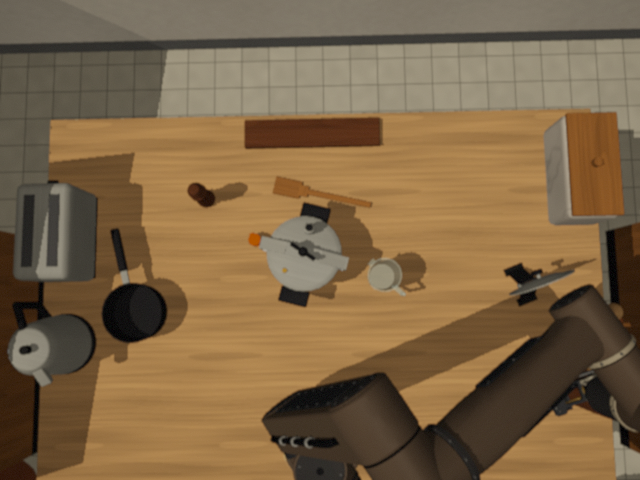

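Run:
```python
import cv2
f=cv2.imread("pics/a_top.png")[190:320,240:370]; cv2.imwrite("pics/c_top.png",cv2.resize(f,(585,585),interpolation=2))
f=cv2.imread("pics/a_side.png")[220:330,260:390]; cv2.imwrite("pics/c_side.png",cv2.resize(f,(650,550),interpolation=2))
```

```text
(no output)
```

View pics/c_top.png

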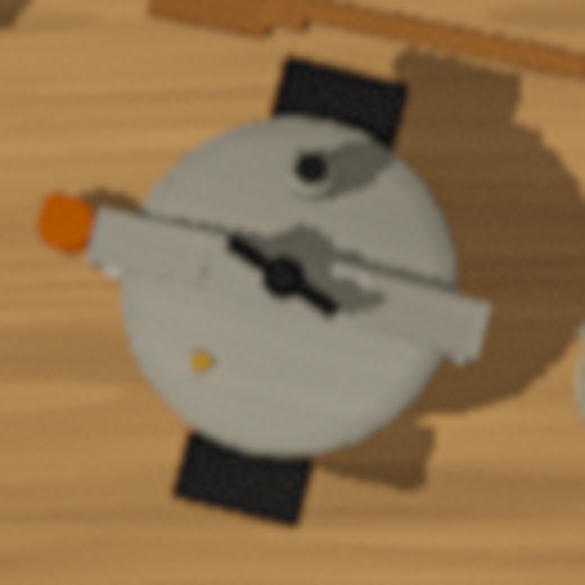

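View pics/c_side.png

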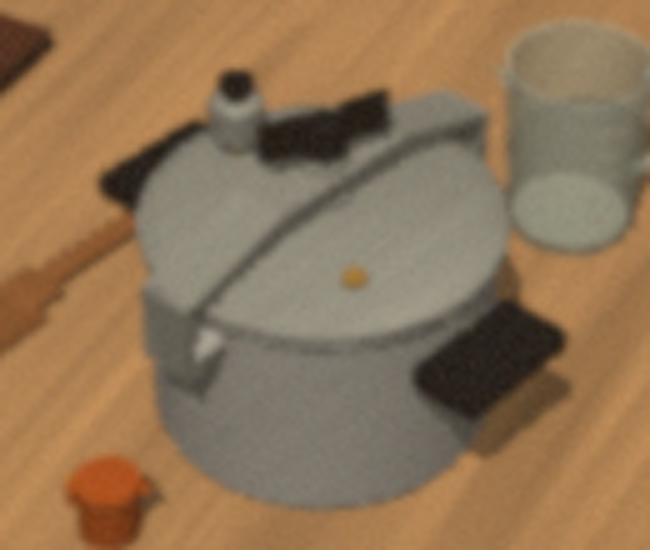

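The knob hub is at about (303,252) in the top view, with wing tips at (291,244) and (314,259). The valve cap is at (309,227). The jug, saffron and spatula are close to the cooker.

```bash
cat > h.py <<'E'
from station import arm
import numpy as np
def ray(n,u,v,z):
    p=arm.camera_params(n);f=240/np.tan(np.radians(p["vertical_fov"])/2);T=np.array(p["pose"])
    d=T[:3,:3]@np.array([(u-p["cx"])/f,(v-p["cy"])/f,1]);o=T[:3,3]
    return o+d*(z-o[2])/d[2]
def proj(n,P):
    p=arm.camera_params(n);f=240/np.tan(np.radians(p["vertical_fov"])/2);T=np.array(p["pose"])
    c=T[:3,:3].T@(np.array(P)-T[:3,3]);return np.array([p["cx"]+f*c[0]/c[2],p["cy"]+f*c[1]/c[2]])
E
python3 - <<'E'
from h import *
np.set_printoptions(precision=4,suppress=True)
C=lambda x,y:(x/4.5+240-.4,y/4.5+190-.4)
S=lambda x,y:(x/5+260-.4,y/5+220-.4)
h=ray("top",*C(283,277),.212)
a=ray("top",*C(232,242),.212);b=ray("top",*C(335,312),.212)
v=ray("top",*C(312,168),.200)
print("hub",h,"tips",a,b,(a+b)/2,np.linalg.norm(a-b),"wing ang",np.degrees(np.arctan2(*(a-b)[1::-1])))
print("valve",v,v-h,np.linalg.norm((v-h)[:2]),np.degrees(np.arctan2(*(v-h)[1::-1])))
# handles
for q in [(288,58),(407,85),(175,495),(298,525)]: print("handle",ray("top",*C(*q),.113))
e1=[ray("top",*C(*q),.17) for q in [(100,208),(88,262),(490,303),(472,358)]]
print("yoke",e1)
print("valve side",ray("side",*S(237,82),.2), "hub side",ray("side",*S(325,122),.212))
m=np.mean([ray("top",*C(*q),.113) for q in [(288,58),(407,85),(175,495),(298,525)]],axis=0);print(m)
E
```

```text
hub [0.5486 0.0403 0.212 ] tips [0.5701 0.0704 0.212 ] [0.5272 0.0096 0.212 ] [0.5486 0.04   0.212 ] 0.07444181688787789 wing ang 54.814189101181235
valve [0.6152 0.0227 0.2   ] [ 0.0667 -0.0175 -0.012 ] 0.06891975533436323 -14.733831948104338
handle [0.6981 0.0414 0.113 ]
handle [ 0.6791 -0.0345  0.113 ]
handle [0.421  0.1158 0.113 ]
handle [0.4011 0.0386 0.113 ]
yoke [array([0.5969, 0.1548, 0.17  ]), array([0.5637, 0.1623, 0.17  ]), array([ 0.5341, -0.0834,  0.17  ]), array([ 0.5008, -0.0718,  0.17  ])]
valve side [0.6112 0.03   0.2   ] hub side [0.542 0.055 0.212]
[0.5498 0.0403 0.113 ]
```

```bash
python3 -m inch '[[[0,0,0.15,0,0,0.05],[0,0,0.3,0,0,0.1],[0,0,0.45,0,0,0.15],[0,0,0.6,0,0,0.2],[0,0,0.6,0,0,0.25],[0,0,0.6,0,0,0.3],[0,0,0.6,0,0,0.333]]]' 46
python3 -m inch '[[[0.06,0.12,0,0,0,0.03],[0.12,0.24,0,0,0,0.06],[0.18,0.36,0,0,0,0.09],[0.24,0.48,0,0,0,0.12],[0.30,0.6,0,0,0,0.15],[0.37,0.73,0,0,0,0.17],[0.437,0.857,0,0,0,0.19]]]'
python3 -m inch '[[[0.06,0.12,0,0,0,0.03],[0.12,0.24,0,0,0,0.06],[0.18,0.36,0,0,0,0.09],[0.24,0.48,0,0,0,0.12],[0.30,0.6,0,0,0,0.15],[0.37,0.73,0,0,0,0.17],[0.437,0.857,0,0,0,0.19]]]'
```

```text
t: 1.58
eef_pos: [0.1993, -0.6448, 0.5247]
ee_rot: [-3.141, -0.0, -1.792]
force: [0.1, 0.0, 0.6]
width: 0.0461
t: 2.45
eef_pos: [0.287, -0.4726, 0.5248]
ee_rot: [-3.141, -0.0, -1.197]
force: [-0.0, -0.1, -0.3]
width: 0.0457
t: 3.32
eef_pos: [0.3743, -0.3012, 0.5249]
ee_rot: [-3.141, -0.001, -0.6]
force: [0.7, 0.5, 0.7]
width: 0.0457
```

```bash
python3 -m inch '[[[0.06,0.12,0,0,0,0.03],[0.12,0.24,0,0,0,0.06],[0.18,0.36,0,0,0,0.09],[0.24,0.48,0,0,0,0.12],[0.30,0.6,0,0,0,0.15],[0.37,0.73,0,0,0,0.17],[0.437,0.857,0,0,0,0.19]]]'
python3 -m inch '[[[0.06,0.12,0,0,0,0.03],[0.12,0.24,0,0,0,0.06],[0.18,0.36,0,0,0,0.09],[0.24,0.48,0,0,0,0.12],[0.30,0.6,0,0,0,0.15],[0.37,0.73,0,0,0,0.17],[0.437,0.857,0,0,0,0.19],[0.437,0.857,0,0,0,0.19]]]'
python3 - <<'E'
from h import *
import cv2
s=arm.get_state();print(s["q"],s["eef_pos"],s["ee_rot"])
cv2.imwrite("pics/b_side.png",arm.grab_frame("side"))
E
```

```text
t: 4.2
eef_pos: [0.4617, -0.1298, 0.5249]
ee_rot: [-3.142, -0.001, -0.003]
force: [-0.2, 0.3, 0.5]
width: 0.0461
t: 5.2
eef_pos: [0.5498, 0.0424, 0.524]
ee_rot: [-3.141, 0.001, 0.595]
force: [-0.1, -0.9, -0.6]
width: 0.0463
[ 4.32158395e-01  9.89783359e-02 -6.01269626e-02 -8.41963590e-05
 -1.41260985e+00  1.73336686e+00] [0.54979978 0.04238713 0.52404829] [-3.14136190e+00  8.93251552e-04  5.94715734e-01]
```

View pics/b_side.png

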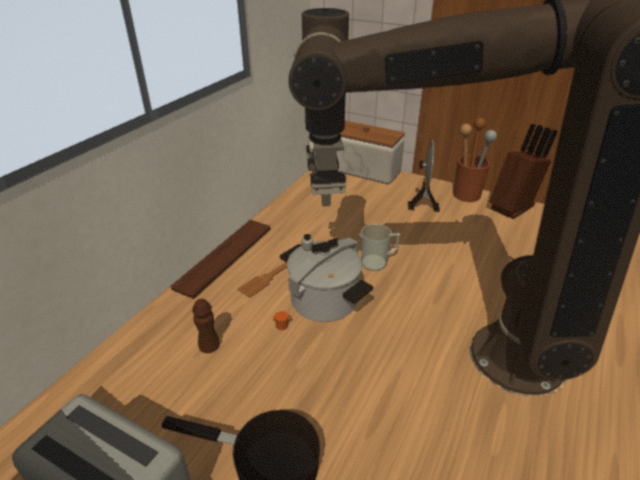

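The hand is above the cooker and everything there is unchanged, so I'll descend partway and check.

```bash
python3 -m inch '[[[0,0,-0.15,0,0,0],[0,0,-0.3,0,0,0],[0,0,-0.45,0,0,0],[0,0,-0.55,0,0,0],[0,0,-0.55,0,0,0],[0,0,-0.55,0,0,0]]]'
python3 - <<'E'
from h import *
import cv2
s=arm.get_state();print(s["eef_pos"],s["ee_rot"])
f=arm.grab_frame("side");cv2.imwrite("pics/c1.png",cv2.resize(f[160:330,250:400],(600,680)[::1],interpolation=2)[:600])
print(proj("side",[.549,.0405,.199]),proj("side",s["eef_pos"]-[0,0,.178]))
E
```

```text
t: 6.0
eef_pos: [0.5492, 0.0405, 0.4158]
ee_rot: [3.141, -0.001, 0.592]
force: [-0.5, -0.6, 1.2]
width: 0.046
[0.5491604  0.04046488 0.4158451 ] [ 3.14087049e+00 -1.22799729e-03  5.91673682e-01]
[324.80037931 244.37528486] [324.80209418 232.75578059]
```

View pics/c1.png

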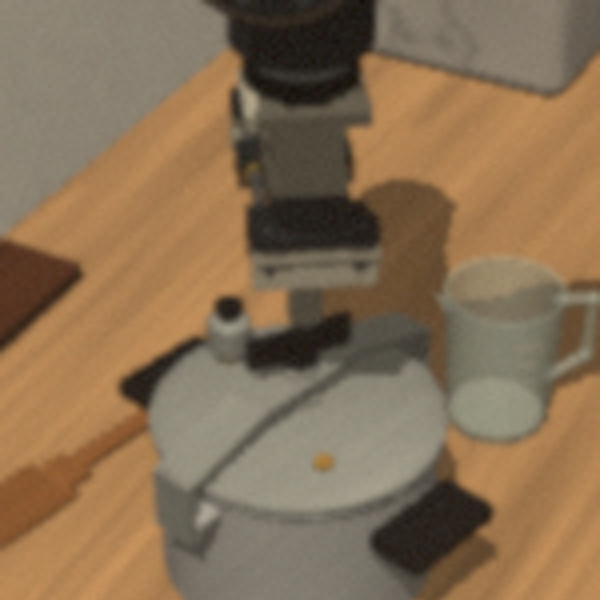

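The knob's centre is at about (325,245) in the side view, against a projected (324.8,244.4), so the axis is confirmed. Next I descend and begin the turn.

```bash
python3 -m inch '[[[0,0,-0.07,0,0,0],[0,0,-0.14,0,0,0],[0,0,-0.204,0,0,0],[0,0,-0.204,0,0,0]]]'
python3 -m inch '[[[0,0,0,0,0,-0.04],[0,0,0,0,0,-0.08],[0,0,0,0,0,-0.12],[0,0,0,0,0,-0.16],[0,0,0,0,0,-0.20],[0,0,0,0,0,-0.24],[0,0,0,0,0,-0.28],[0,0,0,0,0,-0.32]]]'
python3 - <<'E'
from h import *
import cv2
s=arm.get_state();print(s["eef_pos"],s["ee_rot"],s["force"],s["moment"])
f=arm.grab_frame("side");cv2.imwrite("pics/c2.png",cv2.resize(f[180:330,250:400],(600,600),interpolation=2))
E
```

```text
t: 6.55
eef_pos: [0.5486, 0.0407, 0.3723]
ee_rot: [-3.141, 0.003, 0.592]
force: [0.4, 0.5, 0.8]
width: 0.0458
t: 7.55
eef_pos: [0.549, 0.0408, 0.3741]
ee_rot: [-3.141, -0.0, -0.417]
force: [-0.4, 0.9, -0.5]
width: 0.0457
[0.5489702  0.04084298 0.37405814] [-3.14144585e+00 -1.43419046e-05 -4.17361239e-01] [-0.37471928  0.91854566 -0.47337597] [0.20340201 0.33329319 0.00892766]
```

View pics/c2.png

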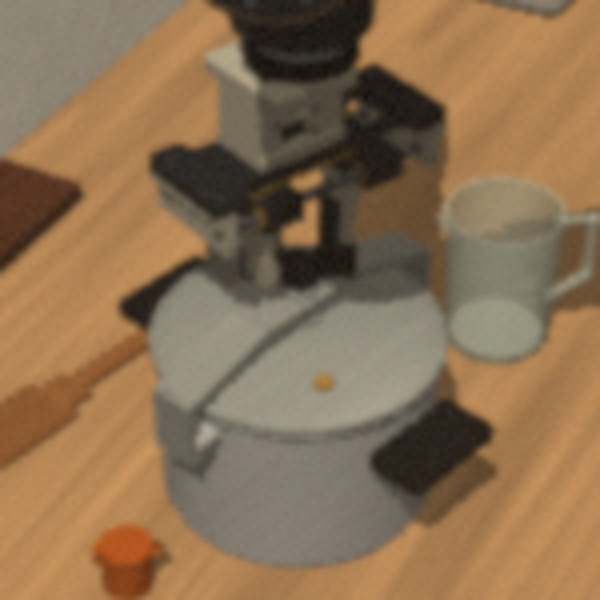

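```bash
python3 -m inch '[[[0,0,0,0,0,-0.04],[0,0,0,0,0,-0.08],[0,0,0,0,0,-0.12],[0,0,0,0,0,-0.16],[0,0,0,0,0,-0.20],[0,0,0,0,0,-0.24],[0,0,0,0,0,-0.28],[0,0,0,0,0,-0.32]]]'
python3 -c "
from h import *
s=arm.get_state();print(s['q'][5],s['force'],s['moment'])"
python3 -m inch '[[[0,0,0,0,0,-0.04],[0,0,0,0,0,-0.08],[0,0,0,0,0,-0.12],[0,0,0,0,0,-0.16],[0,0,0,0,0,-0.20],[0,0,0,0,0,-0.24],[0,0,0,0,0,-0.28],[0,0,0,0,0,-0.32]]]'
python3 - <<'E'
from h import *
import cv2
s=arm.get_state();print(s["q"][5],s["force"],s["moment"])
f=arm.grab_frame("side");cv2.imwrite("pics/c3.png",cv2.resize(f[180:330,250:400],(600,600),interpolation=2))
E
```

```text
t: 8.6
eef_pos: [0.5491, 0.0409, 0.374]
ee_rot: [-3.141, 0.0, -1.42]
force: [-0.3, -0.0, -1.4]
width: 0.046
-0.27976807427972017 [-0.31017708 -0.04476347 -1.39150765] [0.3473247  0.17070815 0.02183018]
t: 9.6
eef_pos: [0.5492, 0.0409, 0.3742]
ee_rot: [-3.141, 0.001, -2.426]
force: [1.3, 0.5, -0.6]
width: 0.0461
-1.2850471443846898 [ 1.31943714  0.53526618 -0.58974055] [ 0.22878464 -0.24419297  0.05357723]
```

View pics/c3.png

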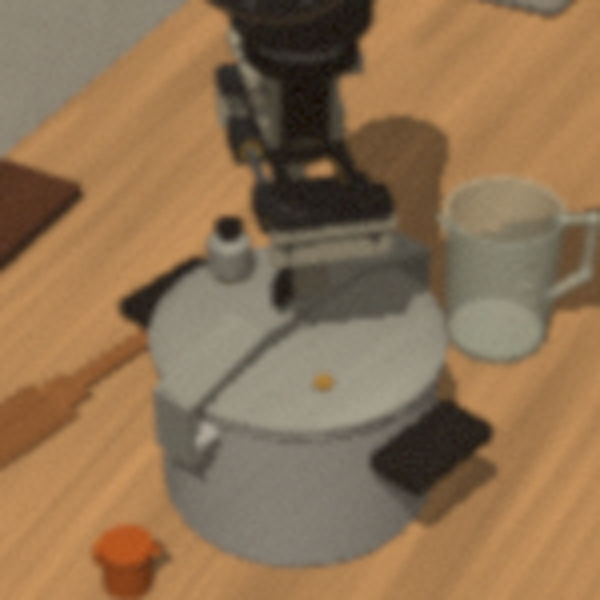

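```bash
cat > m.py <<'E'
from h import *
s=arm.get_state();print(round(s['q'][5],3),np.round(s['force'],1),np.round(s['moment'],3))
E
python3 -m inch '[[[0,0,0,0,0,-0.03],[0,0,0,0,0,-0.06],[0,0,0,0,0,-0.09],[0,0,0,0,0,-0.12],[0,0,0,0,0,-0.15],[0,0,0,0,0,-0.18],[0,0,0,0,0,-0.2]]]'; python3 m.py
python3 -m inch '[[[0,0,0,0,0,-0.02],[0,0,0,0,0,-0.04],[0,0,0,0,0,-0.06],[0,0,0,0,0,-0.08],[0,0,0,0,0,-0.1]]]'; python3 m.py
```

```text
t: 10.52
eef_pos: [0.5491, 0.0408, 0.374]
ee_rot: [3.142, 0.0, -3.051]
force: [0.5, 0.1, -0.7]
width: 0.0462
-1.91 [ 0.5  0.1 -0.7] [ 0.16  -0.125 -0.01 ]
t: 11.15
eef_pos: [0.549, 0.0409, 0.374]
ee_rot: [3.141, 0.0, 2.919]
force: [-1.1, 0.7, -1.1]
width: 0.0459
-2.224 [-1.1  0.7 -1.1] [ 0.262 -0.008  0.017]
```

```bash
python3 -m inch '[[[0,0,0,0,0,-0.02],[0,0,0,0,0,-0.04],[0,0,0,0,0,-0.06],[0,0,0,0,0,-0.08],[0,0,0,0,0,-0.1]]]'; python3 m.py
python3 -m inch '[[[0,0,0,0,0,-0.02],[0,0,0,0,0,-0.04],[0,0,0,0,0,-0.06],[0,0,0,0,0,-0.08],[0,0,0,0,0,-0.1]]]'; python3 m.py
python3 - <<'E'
from h import *
import cv2
f=arm.grab_frame("side");cv2.imwrite("pics/c4.png",cv2.resize(f[180:330,250:400],(600,600),interpolation=2))
E
```

```text
t: 11.78
eef_pos: [0.549, 0.0409, 0.3739]
ee_rot: [3.141, -0.0, 2.605]
force: [-0.4, 0.3, 0.2]
width: 0.0459
-2.538 [-0.4  0.3  0.2] [ 0.266 -0.03   0.016]
t: 12.4
eef_pos: [0.549, 0.0408, 0.3739]
ee_rot: [3.141, -0.0, 2.29]
force: [0.0, 1.6, -1.3]
width: 0.0458
-2.852 [ 0.   1.6 -1.3] [0.259 0.046 0.023]
```

View pics/c4.png

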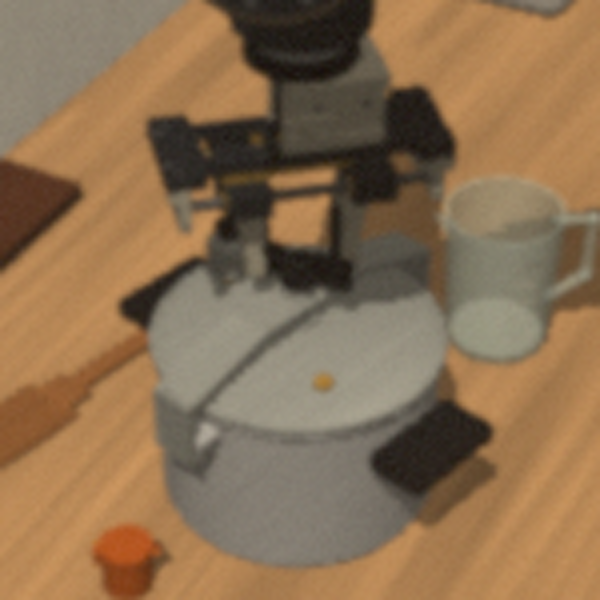

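No stop yet, and the knob has turned about 225°. The joint is near its limit, so I'll lift, wind back about 200° and re-engage.

```bash
python3 -m inch '[[[0,0,0,0,0,0.02],[0,0,0.1,0,0,0.02],[0,0,0.22,0,0,0.02],[0,0,0.25,0,0,0.05],[0,0,0.25,0,0,0.1],[0,0,0.25,0,0,0.15],[0,0,0.25,0,0,0.2],[0,0,0.25,0,0,0.25]]]'
python3 -m inch '[[[0,0,0,0,0,0.055],[0,0,0,0,0,0.11],[0,0,0,0,0,0.165],[0,0,0,0,0,0.22],[0,0,0,0,0,0.275],[0,0,0,0,0,0.33],[0,0,0,0,0,0.385],[0,0,0,0,0,0.44]]]'
python3 -m inch '[[[0,0,0,0,0,0.055],[0,0,0,0,0,0.11],[0,0,0,0,0,0.165],[0,0,0,0,0,0.22],[0,0,0,0,0,0.275],[0,0,0,0,0,0.33],[0,0,0,0,0,0.385],[0,0,0,0,0,0.42]]]'
python3 m.py
python3 - <<'E'
from h import *
import cv2
f=arm.grab_frame("side");cv2.imwrite("pics/c5.png",cv2.resize(f[180:330,250:400],(600,600),interpolation=2))
E
```

```text
t: 13.45
eef_pos: [0.549, 0.0407, 0.4241]
ee_rot: [-3.141, 0.0, 3.083]
force: [-0.4, 0.5, 0.2]
width: 0.0463
t: 14.45
eef_pos: [0.549, 0.0407, 0.4241]
ee_rot: [-3.141, -0.0, -1.817]
force: [0.2, 0.3, 0.2]
width: 0.0461
t: 15.45
eef_pos: [0.549, 0.0407, 0.4241]
ee_rot: [-3.142, -0.0, -0.499]
force: [-0.6, 0.0, -0.3]
width: 0.046
0.642 [-0.6  0.  -0.3] [-0.047  0.137 -0.077]
```

View pics/c5.png

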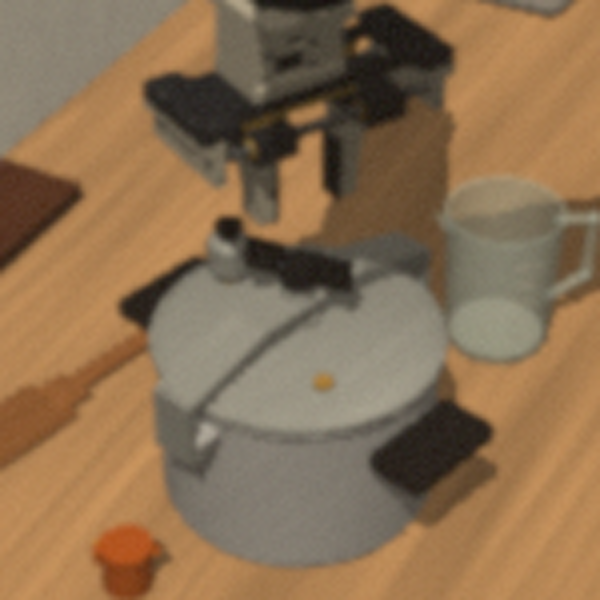

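```bash
python3 -c "
from h import *
a=ray('side',311.3-.4,242.5-.4,.198);b=ray('side',338.8-.4,248.8-.4,.198)
print(a,b,np.degrees(np.arctan2(*(a-b)[1::-1])))
for t in (-5,0,5,10,15,20):
  d=.04*np.array([np.cos(np.radians(t)),np.sin(np.radians(t)),0]);o=np.array([.549,.0405,.198]);print(t,proj('side',o+d),proj('side',o-d))
"
```

```text
[0.58860886 0.04799785 0.198     ] [0.50832145 0.03825382 0.198     ] 6.919820188191147
-5 [312.74590145 240.03663644] [337.1827731  249.42733928]
0 [312.0907939  240.66630778] [337.80770817 248.76525362]
5 [311.52901887 241.32850246] [338.33028067 248.07421072]
10 [311.06526444 242.01851339] [338.74699403 247.35979327]
15 [310.70356488 242.73137622] [339.05524308 246.62770618]
20 [310.44725576 243.46189811] [339.25331555 245.88372553]
```

The wing is at about 8°, as predicted. I'll descend and start stroke 2.

```bash
python3 -m inch '[[[0,0,-0.08,0,0,0],[0,0,-0.16,0,0,0],[0,0,-0.25,0,0,0],[0,0,-0.25,0,0,-0.03],[0,0,-0.25,0,0,-0.06],[0,0,-0.25,0,0,-0.09]]]';python3 m.py
python3 -m inch '[[[0,0,0,0,0,-0.02],[0,0,0,0,0,-0.04],[0,0,0,0,0,-0.06],[0,0,0,0,0,-0.08],[0,0,0,0,0,-0.1]]]'; python3 m.py
python3 -m inch '[[[0,0,0,0,0,-0.02],[0,0,0,0,0,-0.04],[0,0,0,0,0,-0.06],[0,0,0,0,0,-0.08],[0,0,0,0,0,-0.1]]]'; python3 m.py
python3 -m inch '[[[0,0,0,0,0,-0.02],[0,0,0,0,0,-0.04],[0,0,0,0,0,-0.06],[0,0,0,0,0,-0.08],[0,0,0,0,0,-0.1]]]'; python3 m.py
```

```text
t: 16.25
eef_pos: [0.5487, 0.0406, 0.3723]
ee_rot: [3.14, 0.001, -0.794]
force: [0.1, 0.3, 0.9]
width: 0.046
0.347 [0.1 0.3 0.9] [0.039 0.122 0.01 ]
t: 16.88
eef_pos: [0.5486, 0.0408, 0.3723]
ee_rot: [3.14, 0.001, -1.107]
force: [-0.1, 1.2, -0.4]
width: 0.0463
0.034 [-0.1  1.2 -0.4] [ 0.289  0.306 -0.021]
t: 17.5
eef_pos: [0.5487, 0.0413, 0.3723]
ee_rot: [3.14, -0.0, -1.418]
force: [0.4, 2.0, -2.6]
width: 0.0464
-0.278 [ 0.4  2.  -2.6] [0.73  0.13  1.725]
t: 18.12
eef_pos: [0.5487, 0.0409, 0.3723]
ee_rot: [3.14, -0.001, -1.732]
force: [-0.1, 1.0, -1.4]
width: 0.046
-0.592 [-0.1  1.  -1.4] [ 0.207 -0.028  1.923]
```

The moment about z has risen from about 0.02 to 1.7–1.9 N m, so the stop seems reached. I'll back off gently and look.

```bash
python3 -m inch '[[[0,0,0,0,0,0.02],[0,0,0,0,0,0.04],[0,0,0,0,0,0.06],[0,0,0.1,0,0,0.06],[0,0,0.22,0,0,0.06],[0,0,0.35,0,0,0.06],[0,0,0.35,0,0,0.06]]]';python3 m.py
python3 - <<'E'
from h import *
import cv2
f=arm.grab_frame("side");cv2.imwrite("pics/c6.png",cv2.resize(f[180:330,250:400],(600,600),interpolation=2))
E
```

```text
t: 19.0
eef_pos: [0.5493, 0.0408, 0.4447]
ee_rot: [-3.139, 0.001, -1.545]
force: [-0.3, 0.3, -0.4]
width: 0.046
-0.404 [-0.3  0.3 -0.4] [0.071 0.156 0.051]
```

View pics/c6.png

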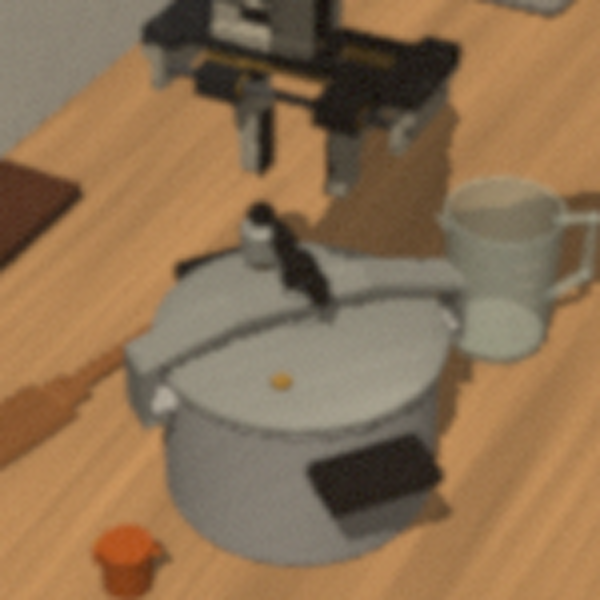

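The knob stopped and the whole cooker then turned about 25–30° with it, in place. That fits a hard stop. I'll move the hand clear and check from the top.

```bash
python3 -m inch '[[[0,0,0.2,0,0,0],[0,0,0.4,0,0,0],[-0.15,-0.2,0.4,0,0,0],[-0.3,-0.4,0.4,0,0,0],[-0.4,-0.6,0.4,0,0,0],[-0.5,-0.8,0.4,0,0,0],[-0.5,-1,0.4,0,0,0],[-0.5,-1,0.4,0,0,0]]]'
python3 -m inch '[[[-0.1,-0.2,0,0,0,0],[-0.2,-0.4,0,0,0,0],[-0.3,-0.6,0,0,0,0],[-0.4,-0.8,0,0,0,0],[-0.4,-1,0,0,0,0],[-0.4,-1,0,0,0,0]]]'
python3 - <<'E'
from h import *
import cv2
f=arm.grab_frame("top");cv2.imwrite("pics/d_top.png",f)
cv2.imwrite("pics/d_topc.png",cv2.resize(f[190:320,240:370],(585,585),interpolation=2))
f=arm.grab_frame("side");cv2.imwrite("pics/d_side.png",f)
E
```

```text
t: 20.05
eef_pos: [0.4485, -0.1611, 0.5221]
ee_rot: [3.139, 0.0, -1.548]
force: [-0.5, 0.9, -0.9]
width: 0.046
t: 20.8
eef_pos: [0.3692, -0.3607, 0.5217]
ee_rot: [3.139, 0.002, -1.547]
force: [-0.1, 0.8, -0.4]
width: 0.0462
```

View pics/d_top.png

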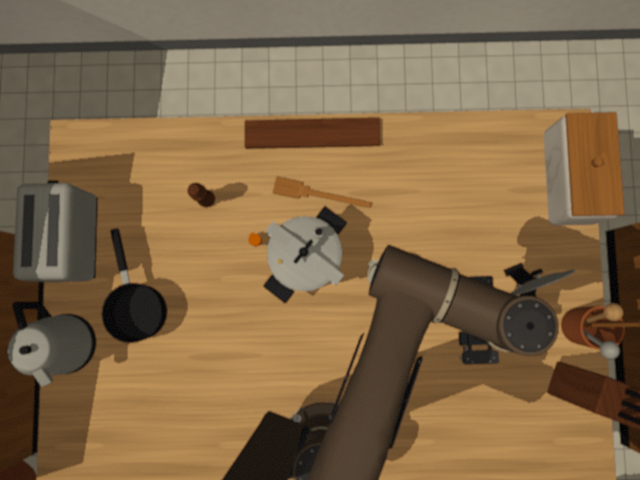

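View pics/d_topc.png

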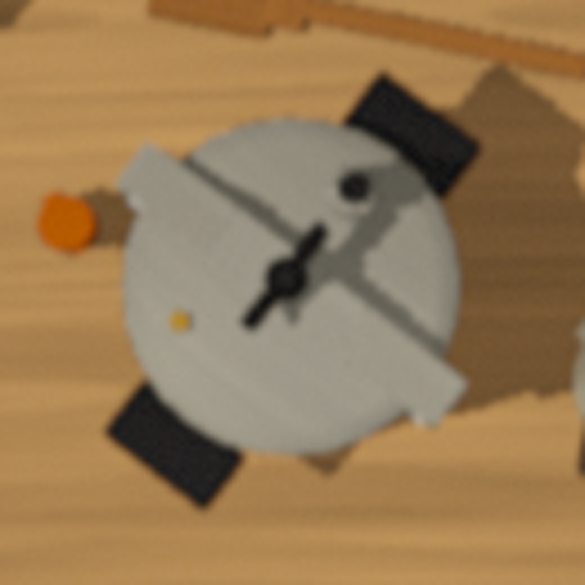

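View pics/d_side.png

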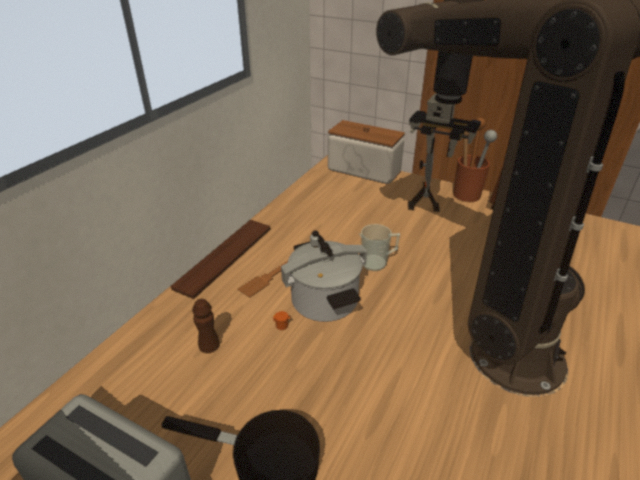

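Run:
```python
from h import *
C=lambda x,y:(x/4.5+240-.4,y/4.5+190-.4)
h=ray("top",*C(287,278),.21);a=ray("top",*C(322,228),.21);b=ray("top",*C(248,325),.21);v=ray("top",*C(354,186),.2)
an=lambda d:np.degrees(np.arctan2(d[1],d[0]))
print(h,an(a-b),an(v-h))
print(arm.job_done())
```

```text
[0.54811742 0.03799709 0.21      ] -38.068127452628914 -35.95750377528505
the job is handed in; nothing more can be done
None
```

I screwed the knob home in two strokes and handed the job in at about 21 s; `arm.job_done()` reports no verdict. I set the fingers about 46 mm apart, one beside each wing on its push side, and turned the wrist clockwise. Between strokes I lifted the hand and wound it back. Nothing was pinched or lifted.

**Last checks:**
- **Stop reached:** the knob turned about 250° in all. The moment about its axis then rose from about 0.02 N m to 1.7–1.9 N m.
- **Alignment:** in the last top picture the wings lie along the line from the screw to the valve, at −38° against −36°. If the wings line up with the valve at the stop, which I assumed, the knob is about 2° off home at most.
- **Cooker position:** it stands upright, with its centre 2–3 mm from where it was.
- **Other things:** the jug, saffron, spatula, saucepan and mill look unmoved in the pictures. So does the lid clamp, though the arm partly hides it in the top view. The valve was not touched as far as I can tell, since the forces stayed small.
- **Hand:** it is clear of everything.

**One flaw:** I pushed about one command too far after the stop. That turned the whole cooker about 21° clockwise where it stands, which is a turn in place and not a shove or a tip.

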